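# Find the scrap bin with room and hold its swing flap open

### The job

Three of the four scrap bins on the bench are full right up to their swing flaps, and only one still has room. Press gently with the shut fingertips on the front part of the flaps, one after another, until you find the flap that swings instead of stopping dead; push it open to about 45 degrees or more, and finish while still holding it open with the fingers so that I can throw scrap in. Do not pick up or shift anything on the bench.

Things in the scene. Friction and masses are not known exactly. Their poses are not given: they have to be found in the camera images.
- bins: Rack of four identical grey sheet-steel scrap bins in a row, fixed to the bench: 204 mm deep (x), 556 wide (y), lid tops 190 high. Origin: centre of the underside, on the bench; -x is the front (robot side), +y along the row to the left. Bin centres at y = +201, +67, -67, -201 mm. Each lid has an opening 150 (x) by 100 mm (y), closed by a flush swing flap. 120 mm free depth in the bin with room.
- flap1 (a joint): Swing of flap 1 (1 leftmost, at +y; 4 rightmost), rad: 0 shut and flush; grows as its front goes down into the bin and its rear rises; stop at 1.25. A return spring shuts it when let go (3 to 5 N where pushed). Over a full bin it stops dead at 0.02 to 0.04 (2.5 mm of play); over the bin with room it swings freely. Pressing its rear part moves no flap.
- flap1_front (a point): Where to push flap 1: on its top, mid-width, 62 mm in front of its cross axle (along y, 20 mm behind the bin's centre), 190 mm above the bench when shut; moves with the flap. Plate 146 (x) x 96 (y) x 4 mm, reaching 93 mm in front of the axle, 53 behind. Shut fingers pushed straight down here slide on the flap into the opening; 55 mm down gives about 0.8 rad.
- flap2 (a joint): Swing of flap 2 (1 leftmost, at +y; 4 rightmost), rad: 0 shut and flush; grows as its front goes down into the bin and its rear rises; stop at 1.25. A return spring shuts it when let go (3 to 5 N where pushed). Over a full bin it stops dead at 0.02 to 0.04 (2.5 mm of play); over the bin with room it swings freely. Pressing its rear part moves no flap.
- flap2_front (a point): Where to push flap 2: on its top, mid-width, 62 mm in front of its cross axle (along y, 20 mm behind the bin's centre), 190 mm above the bench when shut; moves with the flap. Plate 146 (x) x 96 (y) x 4 mm, reaching 93 mm in front of the axle, 53 behind. Shut fingers pushed straight down here slide on the flap into the opening; 55 mm down gives about 0.8 rad.
- flap3 (a joint): Swing of flap 3 (1 leftmost, at +y; 4 rightmost), rad: 0 shut and flush; grows as its front goes down into the bin and its rear rises; stop at 1.25. A return spring shuts it when let go (3 to 5 N where pushed). Over a full bin it stops dead at 0.02 to 0.04 (2.5 mm of play); over the bin with room it swings freely. Pressing its rear part moves no flap.
- flap3_front (a point): Where to push flap 3: on its top, mid-width, 62 mm in front of its cross axle (along y, 20 mm behind the bin's centre), 190 mm above the bench when shut; moves with the flap. Plate 146 (x) x 96 (y) x 4 mm, reaching 93 mm in front of the axle, 53 behind. Shut fingers pushed straight down here slide on the flap into the opening; 55 mm down gives about 0.8 rad.
- flap4 (a joint): Swing of flap 4 (1 leftmost, at +y; 4 rightmost), rad: 0 shut and flush; grows as its front goes down into the bin and its rear rises; stop at 1.25. A return spring shuts it when let go (3 to 5 N where pushed). Over a full bin it stops dead at 0.02 to 0.04 (2.5 mm of play); over the bin with room it swings freely. Pressing its rear part moves no flap.
- flap4_front (a point): Where to push flap 4: on its top, mid-width, 62 mm in front of its cross axle (along y, 20 mm behind the bin's centre), 190 mm above the bench when shut; moves with the flap. Plate 146 (x) x 96 (y) x 4 mm, reaching 93 mm in front of the axle, 53 behind. Shut fingers pushed straight down here slide on the flap into the opening; 55 mm down gives about 0.8 rad.
- oil_filter: Used orange oil filter canister, 72 mm across, 85 mm tall, standing in front of the bins. Origin: centre of its underside. Bystander.
- plug_carton: Small upright cardboard carton, 28 x 28 x 95 mm, in front of the bins. Origin: centre of its underside. Bystander.
- fluid_bottle: Yellow bottle, 64 mm across, 165 mm tall, standing to the left of the row. Origin: centre of its underside. Bystander.
- spanner: Steel spanner, 180 mm long, lying flat to the right of the row. Origin near its middle, on the bench. Bystander.

How it is judged (in metres and radians):
At the end, for the whole second after the job is handed in: One flap is held at more than 0.7 rad (40 degrees), not moving, with the fingers pressing on it (over 1 N), and the four things on the bench are within 20 mm of where they stood (((value of joint flap1 above 0.7 rad and velocity of joint flap1 below 0.2 rad/s) or (value of joint flap2 above 0.7 rad and velocity of joint flap2 below 0.2 rad/s) or (value of joint flap3 above 0.7 rad and velocity of joint flap3 below 0.2 rad/s) or (value of joint flap4 above 0.7 rad and velocity of joint flap4 below 0.2 rad/s)) and contact force between the fingers and bins above 1 N and distance of each of oil_filter, plug_carton, fluid_bottle, spanner from where it was at the start of the episode below 0.02 m); the arm keeps its last pose, push and grip.
It fails at once if the bins or a flap are pressed with more than 45 N (contact force between the arm and bins above 45 N).
It fails at once if something standing on the bench is lifted, carried or knocked (moved by more than 20 mm) (distance of any of oil_filter, plug_carton, fluid_bottle, spanner from where it was at the start of the episode above 0.02 m).
It also fails if it takes over 48 s, if anything falls off the work surface, if the arm or the gripper's body presses on something with over 40 N, if the wrist force passes 120 N, or if a joint passes its speed limit or range.

### The arm

A 6-joint arm with a two-finger parallel gripper is mounted at the origin on the work surface. World frame = base frame: x ahead of the robot, y to its left, z up, the work surface at z = 0. Lengths are in mm, angles in rad, forces in N, time in s.
With the tool pointing down it reaches from about 275 to 750 mm from the base axis. Payload 10.2 kg.
Tool frame: the origin (TCP) lies at the centre of the arm's flange, where the gripper is bolted on; the fingertips stand 173 mm ahead of it and the grasp point (between the pads) lies 155 mm ahead of it; z points along the fingers, y is the direction in which the jaws open and shut (so a half turn about z gives the same grasp; the last joint's range is limited). The gripper opens to 85 mm and grips with 20 to 120 N. Pads are 22 mm wide; open, the fingers measure 114 mm over their backs; the gripper's body (76 mm by 85 mm) begins 54 mm behind the grasp point. The pads swing forward as they close: fully open they stand 13 mm farther back than shut.
Start: joints at [0.896, 0.313, 1.498, -0, 1.331, -0.223], TCP at [229.221, 472.324, 404.694] pointing down, gripper open.
Joint ranges: [-2.94, 2.94], [-0.97, 2.17], [0.19, 2.56], [-1.23, 4.37], [0.02, 3.11], [-2.88, 2.88]. Speed limits (rad/s): [2.39, 2.39, 3.01, 3.14, 3.14, 3.14].

### API

Orientations are given as a unit quaternion [x, y, z, w].
In Python, from station import ctrl gives the robot as it stands. The module is installed in compiled form; this text tells all that it offers.
- The arm moves only by the shell command python3 -m jog 'ROWS'. ROWS is JSON, one flat list of numbers, 7 for each row, row after row: the turn, a rotation vector about the tool's x, y, z in rad, then the shift along the tool's x, y, z in m, then the finger opening in m, from 0 to 0.0854. A call has 1 to 5 rows; each row shifts and turns the commanded pose from where the row before left it, along the tool's axes as they then stand; what a row does not reach is not made up. A row lasts 1/8 s, in which the tool goes at most 62.5 mm and 10.7 degrees, less where a joint would pass 70% of its speed; a pose out of reach is approached as far as the arm can. A call is refused whole if a number of a shift passes 0.0625 or a number of a turn 0.188, either way. A call with a gripper value outside its range is refused whole. The fingers move at their own pace and stop on an object; the grip force is fixed at half the most. Time passes only in rows, so rows that do not move let the fingers close. It gives the time, the measured TCP pose, the force and the opening at its end, in the units of the state.
- ctrl.read_state(): the state, without advancing time (a new reading comes with each control period).
- ctrl.camera(name): name is "scene" or "side" or "wrist"; returns a dict with "image" (480x640x3 uint8, red, green, blue), "fovy" (degrees; the focal length in pixels is half the picture's height over the tangent of half this angle, whatever the lens; pixels are square), "cx", "cy" (the principal point, pixels), "k1" (the pictures are not rectified: a ray, as slopes to the right and down, at radius r is drawn at 1 + k1 r^2 times it, then the intrinsics apply), "R" (3x3) and "t" (3): a world point X has camera coordinates R X + t; the wrist camera has in their place "mount" (4x4, takes a point from camera to tool coordinates, whose origin is the TCP and whose axes are the flange's). Camera axes: x right, y down, z forward; pixel columns grow to the right and rows downward; lengths in mm; the calibration is good to about 2 mm. A picture is of the moment at which its call begins: read the wrist's pose just before it. There is no depth.
- ctrl.job_done(): hands the job in, once; it reports no verdict.
The state is a dict: "clock": time; "joint_pos": joint angles; "dq": joint speeds; "joint_efforts": joint torques, N m; "position": TCP position; "orientation": TCP orientation; "ft_force": force on the tool from outside, world axes, zero at the start; "moment": the same for the moment, N m; "grip_width": finger opening in mm.
Only numpy, scipy, OpenCV 4.12 (cv2) and the standard library are available. Lean on these libraries where they do the work, as an engineer would, in place of code of your own. Each camera call takes 0.05 s, during which the arm holds its last target. There are 200 camera calls.

## Working session

There is one attempt and no reset: what is moved stays moved. The work goes in short steps, Python scripts to look and compute and a shell command to move; the robot and the scene stay as the last step left them, time stands still between calls to the robot, and variables do not carry over. Pictures are saved under pics/ and viewed, about 8 in all and at most 12, crops included, and the job is handed in when it is done.

```bash
mkdir -p pics; python3 - <<'E'
from station import ctrl
import cv2,json
s=ctrl.read_state(); print(s['clock'],s['position'],s['orientation'],s['ft_force'],s['grip_width'])
for n in("scene","side"):
    c=ctrl.camera(n); cv2.imwrite(f'pics/{n}0.png',c['image'][:,:,::-1])
    print(n,{k:(v.tolist() if hasattr(v,'tolist') else v) for k,v in c.items() if k!='image'})
E
```

```text
0.0 [229.19632937 472.28516936 404.14599761] [ 2.23983952e-01  9.74592634e-01 -5.63529772e-04 -2.64947618e-04] [0.54133819 0.75521946 0.55375226] 85.6055309966151
scene {'fovy': 46.52471690923015, 'cx': 326.14031052794803, 'cy': 246.025316516818, 'k1': -0.1457855866169639, 'R': [[-0.9990767374996832, -0.042212093020172155, 0.007988228204409038], [-0.04173202911703062, 0.909404206963753, -0.4138144827122452], [0.010203447102067628, -0.41376578829028887, -0.9103261844568417]], 't': [528.0976551074965, 66.70478077886371, 1299.996280256644]}
side {'fovy': 57.20245765253616, 'cx': 318.2356213640158, 'cy': 241.05958795815587, 'k1': -0.10474714184444944, 'R': [[0.8686009674253278, -0.4954679853447546, 0.006620791961335185], [-0.23226237804077093, -0.418907389960188, -0.8778216142153197], [0.43770600536733695, 0.7609389424488363, -0.47894193670028073]], 't': [-457.9470333728374, 251.06948913883903, 864.2173975453608]}
```

View pics/scene0.png

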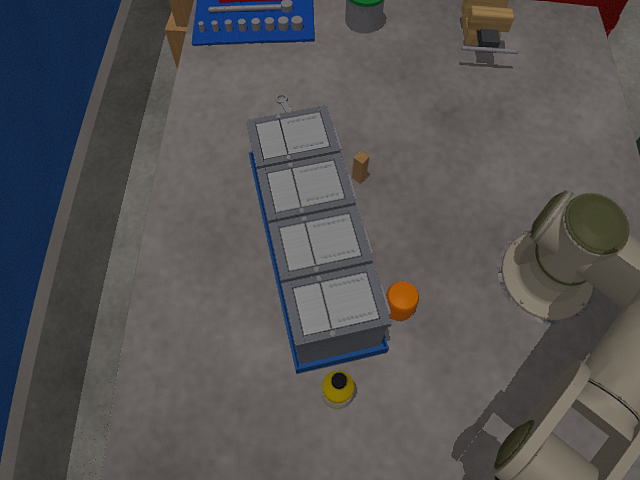

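View pics/side0.png

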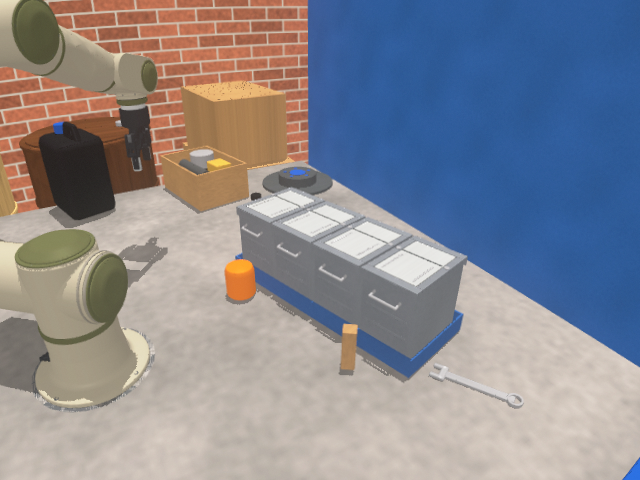

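```bash
cat > h.py <<'E'
from station import ctrl
import cv2,numpy as np
def K(c):
    f=240/np.tan(np.radians(c['fovy']/2)); return np.array([[f,0,c['cx']],[0,f,c['cy']],[0,0,1]])
def cast(c,px,z):
    u=cv2.undistortPoints(np.float64(px).reshape(-1,1,2),K(c),np.array([c['k1'],0,0,0,0.]))[:,0]
    R=np.array(c['R']);t=np.array(c['t']);o=-R.T@t
    d=np.c_[u,np.ones(len(u))]@R
    return o+d*((z-o[2])/d[:,2])[:,None]
E
python3 - <<'E'
from h import *
for n,lim in(("scene",(240,100,395,340)),("side",(230,180,470,300))):
    c=ctrl.camera(n);im=c['image']; hsv=cv2.cvtColor(im,cv2.COLOR_RGB2HSV)
    m=((hsv[:,:,2]>150)&(hsv[:,:,1]<40)).astype(np.uint8)
    x0,y0,x1,y1=lim; k=np.zeros_like(m);k[y0:y1,x0:x1]=m[y0:y1,x0:x1]
    k=cv2.morphologyEx(k,cv2.MORPH_CLOSE,np.ones((5,5)))
    cs=[q for q in cv2.findContours(k,0,2)[0] if cv2.contourArea(q)>400]
    ctr=[]
    for q in cs:
        p=cast(c,q[:,0,:],190)[:,:2]; r=cv2.minAreaRect(p.astype(np.float32)); print(n,np.round(r[0],1),np.round(r[1],1),round(r[2],1)); ctr.append(r[0])
    ctr=np.array(ctr); print(ctr.mean(0))
    if n=='scene':
        for nm,lo,hi,z in(("orange",(5,180,120),(18,255,255),85),("yellow",(22,180,100),(32,255,255),120)):
            mm=cv2.inRange(hsv,lo,hi);mm[:, 440:]=0;mm[:90]=0
            ys,xs=np.nonzero(mm);print(nm,cast(c,[[xs.mean(),ys.mean()]],z))
        print('carton top',cast(c,[[361,156]],95))
E
```

```text
nan
orange [[362.5038126   99.32934644  85.        ]]
yellow [[495.36559107 307.62212648 120.        ]]
carton top [[ 456.847943   -244.10439935   95.        ]]
side [558.3 -20.4] [574.1 519.9] 61.0
[558.31732178 -20.37130737]<stdin>:11: RuntimeWarning: Mean of empty slice.
  ret = ret.dtype.type(ret / rcount)
```

```bash
python3 - <<'E'
from h import *
for n,lim,p in(("scene",(240,100,395,340),(265,190)),("side",(230,180,470,300),(360,240))):
    c=ctrl.camera(n);im=c['image'];g=cv2.cvtColor(im,cv2.COLOR_RGB2GRAY)
    x0,y0,x1,y1=lim
    if n=='scene': print(g[190,250:360])
    hsv=cv2.cvtColor(im,cv2.COLOR_RGB2HSV)
    for T in ((125,135,142) if n=='scene' else (165,180,195)):
        k=np.zeros_like(g);k[y0:y1,x0:x1]=(g>T)[y0:y1,x0:x1]
        k=cv2.morphologyEx(k,cv2.MORPH_CLOSE,np.ones((3,3)))
        k=cv2.morphologyEx(k,cv2.MORPH_OPEN,np.ones((3,3)))
        for q in cv2.findContours(k,0,2)[0]:
            if cv2.contourArea(q)<250: continue
            r=cv2.minAreaRect(cast(c,q[:,0,:],190)[:,:2].astype(np.float32)); print(n,T,np.round(r[0],1),np.round(r[1],1),round(r[2],1))
E
```

```text
[ 96  98 100 100 100 101  74  53  60  35  55  71  96  93  93  91  95  90
  91  86  69 149 133 128 130 130 127 128 127 127 125 124 124 125 124 126
 127 127 127 127 128 129 128 130 132 121  61  72 125 131 127 126 126 127
 127 128 126 127 126 126 127 127 125 125 125 124 125 126 125 124 128 126
 128 127 128 128 129 128 127 126 128 126 128 128 126 128 127 126 129 127
 131 128 100  63  90  91  89  91  88  89  89  84  96 116 103  91 101  97
  96  96]
scene 125 [551.6 169. ] [48.9 93.4] 15.9
scene 125 [479.7 148.7] [88.4 93.4] 15.8
scene 125 [588.2  40.1] [48.7 92.6] 15.8
scene 125 [515.7  19.6] [89.5 92.6] 15.8
scene 125 [ 578.9 -102.2] [144.7  92.9] 16.0
scene 125 [ 615.6 -229.9] [145.1  93.4] 15.9
side 165 [ 649.1 -328.1] [135.3  20.7] 43.5
side 165 [560.6  -0.8] [604.4 464. ] 70.3
side 180 [ 649.8 -328.5] [134.8  19.2] 43.5
side 180 [ 615.1 -237.8] [148.9 107.4] 15.9
side 180 [ 576.6 -104.4] [147.8 119.4] 15.9
side 180 [541.4  24.2] [152.  118.8] 17.3
side 180 [673. -50.] [ 63.6 229.7] 1.1
side 180 [406.8 115.7] [375.4 174. ] 33.3
side 195 [ 614.5 -235.6] [146.3  98.7] 15.9
side 195 [ 577.4 -108.9] [144.3 102.5] 16.3
side 195 [539.7  22.6] [144.6  98.2] 15.5
side 195 [504.5 151.5] [150.3 102.5] 12.6
```

```bash
python3 -m jog '[0,0,0.1683,0,0,0,0, 0,0,0.1683,0,0,0,0, 0,0,0.1683,0,0,0,0, 0,0,0.1683,0,0,0,0, 0,0,0.1683,0,0,0,0]'; cat >> h.py <<'E'
def go(p):
    from scipy.spatial.transform import Rotation as Ro
    s=ctrl.read_state();R=Ro.from_quat(s['orientation'])
    print('t',s['clock'],'pos',np.round(s['position'],1),'F',np.round(s['ft_force'],2),'w',round(s['grip_width'],1),'jaw yaw',np.degrees(np.arctan2(*R.as_matrix()[1::-1,1])))
    print('tool shift',np.round(R.inv().apply(np.array(p)-s['position']),1))
E
python3 -c "
from h import *
go([465,144,380])"
```

```text
clock: 0.92
position: [229.2, 472.3, 404.6]
orientation: [0.605, 0.796, -0.0, -0.0]
ft_force: [-0.4, -0.3, -0.2]
grip_width: -0.3
t 0.925 pos [229.2 472.3 404.6] F [-0.43 -0.27 -0.18] w -0.3 jaw yaw 15.581294198177861
tool shift [-379.6  138.9   24.6]
```

```bash
python3 -m jog '[0,0,0,-0.0475,0.0174,0,0, 0,0,0,-0.0475,0.0174,0,0, 0,0,0,-0.0475,0.0174,0,0, 0,0,0,-0.0475,0.0174,0,0, 0,0,0,-0.0475,0.0174,0,0]'; python3 -m jog '[0,0,0,-0.0475,0.0174,0,0, 0,0,0,-0.0475,0.0174,0,0, 0,0,0,-0.0475,0.0174,0.01,0, 0,0,0,0,0,0.01,0, 0,0,0,0,0,0,0]'
python3 -c "
from h import *
go([465,144,363])
for n in('scene','side'):
    c=ctrl.camera(n); cv2.imwrite('pics/%s1.png'%n,cv2.resize(c['image'][80:380,200:500,::-1],(600,600)))
"
```

```text
clock: 1.55
position: [378.7, 266.3, 404.8]
orientation: [0.602, 0.798, 0.0, 0.0]
ft_force: [-0.2, 0.4, -0.8]
grip_width: 0.3
clock: 2.17
position: [466.8, 145.3, 384.0]
orientation: [0.603, 0.798, -0.001, -0.001]
ft_force: [-0.3, 0.0, 0.1]
grip_width: -0.3
t 2.175 pos [466.8 145.3 384. ] F [-0.34  0.03  0.14] w -0.3 jaw yaw 15.897354244994926
tool shift [-0.8 -2.1 21. ]
```

View pics/side1.png

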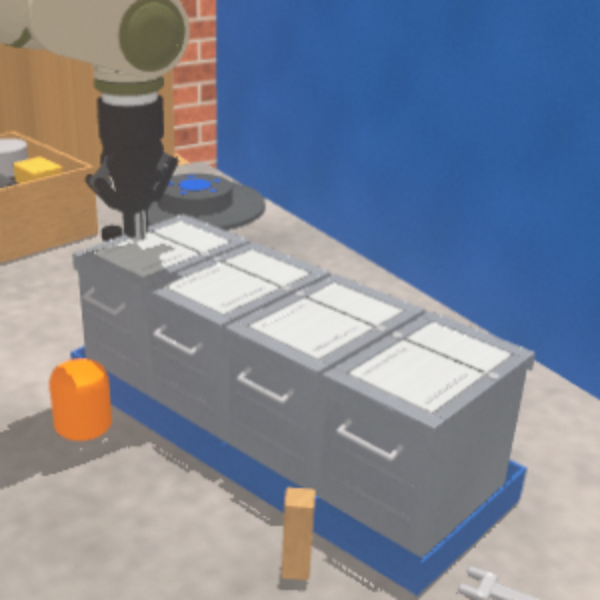

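```bash
python3 -m jog '[0,0,0,0,0,0.008,0, 0,0,0,0,0,0.007,0, 0,0,0,0,0,0.002,0, 0,0,0,0,0,0.002,0, 0,0,0,0,0,0,0]'; python3 -m jog '[0,0,0,0,0,0.001,0, 0,0,0,0,0,0.001,0, 0,0,0,0,0,0.001,0, 0,0,0,0,0,0,0]'
```

```text
clock: 2.9
position: [467.2, 145.0, 365.7]
orientation: [0.603, 0.798, -0.0, 0.0]
ft_force: [0.1, -0.4, -0.3]
grip_width: 0.3
clock: 3.4
position: [467.2, 145.0, 362.8]
orientation: [0.603, 0.798, 0.0, 0.0]
ft_force: [-0.3, 0.5, 2.2]
grip_width: 0.5
```

```bash
python3 -m jog '[0,0,0,0,0,0.001,0, 0,0,0,0,0,0.001,0, 0,0,0,0,0,0,0]'
```

```text
clock: 3.78
position: [467.2, 145.0, 361.8]
orientation: [0.602, 0.798, 0.0, 0.001]
ft_force: [-5.0, -1.0, 12.0]
grip_width: -0.2
```

```bash
python3 -m jog '[0,0,0,0,0,0.001,0, 0,0,0,0,0,0,0]'
```

```text
clock: 4.03
position: [467.1, 145.0, 361.7]
orientation: [0.602, 0.798, 0.001, 0.001]
ft_force: [-7.2, -1.6, 20.2]
grip_width: 0.1
```

Flap 1 stops dead, so bin 1 is full. On to flap 2.

```bash
python3 -m jog '[0,0,0,0,0,-0.012,0, 0,0,0,-0.045,0,0,0, 0,0,0,-0.045,0,0,0, 0,0,0,-0.044,0,0,0, 0,0,0,0,0,0.006,0]'; python3 -m jog '[0,0,0,0,0,0.0015,0, 0,0,0,0,0,0.0015,0, 0,0,0,0,0,0.001,0, 0,0,0,0,0,0.001,0, 0,0,0,0,0,0,0]'; python3 -c "
from h import *
go([501.7,15.1,360])"
```

```text
clock: 4.65
position: [504.5, 13.9, 365.7]
orientation: [0.604, 0.797, 0.0, 0.0]
ft_force: [-0.4, 0.2, 0.7]
grip_width: -0.2
clock: 5.28
position: [503.7, 16.8, 361.8]
orientation: [0.602, 0.798, 0.0, 0.0]
ft_force: [-5.9, 1.1, 10.5]
grip_width: 0.0
t 5.275 pos [503.7  16.8 361.8] F [-5.9   1.08 10.48] w 0.0 jaw yaw 15.948901151688705
tool shift [-1.1 -2.3  1.8]
```

```bash
python3 -m jog '[0,0,0,0,0,0.001,0, 0,0,0,0,0,0,0]'
```

```text
clock: 5.52
position: [503.6, 16.8, 361.7]
orientation: [0.602, 0.798, 0.0, 0.0]
ft_force: [-9.0, 2.0, 19.2]
grip_width: 0.1
```

Flap 2 is full too. Flap 3 next.

```bash
python3 -m jog '[0,0,0,0,0,-0.012,0, 0,0,0,-0.045,-0.002,0,0, 0,0,0,-0.045,0,0,0, 0,0,0,-0.044,0,0,0, 0,0,0,0,0,0.006,0]'; python3 -m jog '[0,0,0,0,0,0.0015,0, 0,0,0,0,0,0.0015,0, 0,0,0,0,0,0.001,0, 0,0,0,0,0,0.001,0, 0,0,0,0,0,0,0]'; python3 -m jog '[0,0,0,0,0,0.001,0, 0,0,0,0,0,0,0]'; python3 -c "
from h import *
go([538.5,-113.7,360])"
```

```text
clock: 6.15
position: [539.1, -115.4, 365.6]
orientation: [0.604, 0.797, 0.0, 0.001]
ft_force: [0.4, -0.1, -0.3]
grip_width: -0.2
clock: 6.78
position: [538.7, -113.0, 360.8]
orientation: [0.602, 0.798, 0.0, 0.0]
ft_force: [-1.5, 1.6, 2.2]
grip_width: 0.1
clock: 7.02
position: [538.8, -113.3, 359.7]
orientation: [0.603, 0.798, 0.0, 0.0]
ft_force: [0.8, 1.9, 2.1]
grip_width: 0.2
t 7.025 pos [ 538.8 -113.3  359.7] F [0.76 1.89 2.15] w 0.2 jaw yaw 15.898542115255761
tool shift [-0.3 -0.4 -0.3]
```

```bash
python3 -m jog '[0,0,0,0,0,0.001,0, 0,0,0,0,0,0.001,0, 0,0,0,0,0,0.002,0, 0,0,0,0,0,0.002,0, 0,0,0,0,0,0.002,0]'; python3 -m jog '[0,0,0,0,0,0.004,0, 0,0,0,0,0,0.004,0, 0,0,0,0,0,0.004,0, 0,0,0,0,0,0.004,0, 0,0,0,0,0,0,0]'; python3 -c "
from h import *
for n in('scene','side'):
    c=ctrl.camera(n); cv2.imwrite('pics/%s2.png'%n,cv2.resize(c['image'][100:350,220:500,::-1],(672,600)))
"
```

```text
clock: 7.65
position: [538.7, -113.4, 351.6]
orientation: [0.603, 0.798, -0.0, 0.0]
ft_force: [0.9, -0.8, 3.1]
grip_width: -0.4
clock: 8.28
position: [538.6, -113.3, 335.2]
orientation: [0.603, 0.798, -0.0, -0.001]
ft_force: [-0.6, -0.7, 3.1]
grip_width: 0.1
```

View pics/side2.png

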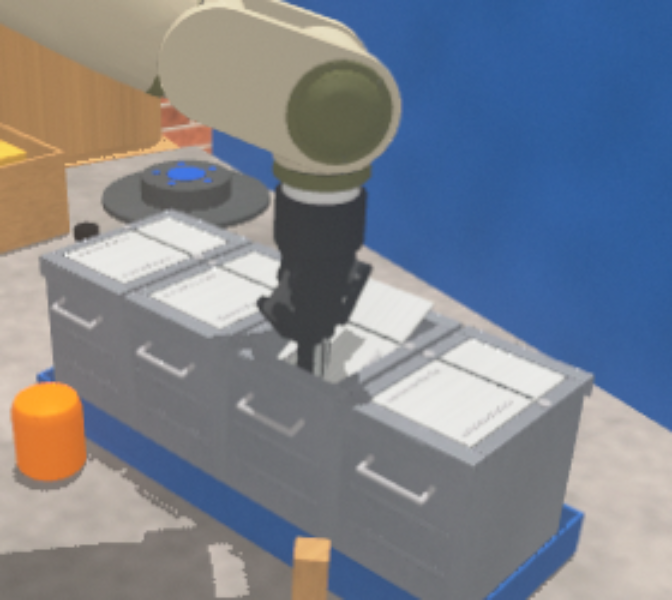

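```bash
python3 -m jog '[0,0,0,0,0,0.004,0, 0,0,0,0,0,0.004,0, 0,0,0,0,0,0.004,0, 0,0,0,0,0,0.004,0, 0,0,0,0,0,0,0]'; python3 -m jog '[0,0,0,0,0,0.004,0, 0,0,0,0,0,0.004,0, 0,0,0,0,0,0.003,0, 0,0,0,0,0,0.003,0, 0,0,0,0,0,0,0]'; python3 -c "
from h import *
for n in('scene','side'):
    c=ctrl.camera(n); cv2.imwrite('pics/%s3.png'%n,cv2.resize(c['image'][100:350,220:500,::-1],(672,600)))
"
```

```text
clock: 9.0
position: [538.6, -113.3, 319.2]
orientation: [0.603, 0.798, -0.0, -0.001]
ft_force: [-2.5, -1.4, 1.5]
grip_width: -0.1
clock: 9.62
position: [540.4, -113.0, 308.2]
orientation: [0.603, 0.798, 0.003, 0.005]
ft_force: [16.0, 5.4, 12.3]
grip_width: -0.2
```

View pics/side3.png

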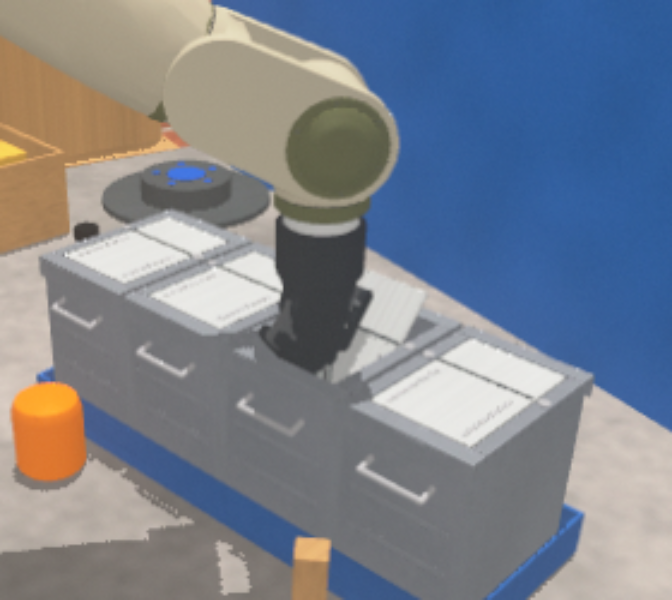

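Sideways and upward force of about 20 N at 54 mm depth: the front knuckle is touching the lid frame. I'll raise 12 mm and move 14 mm towards the axle, which gives the same angle at a shallower depth.

```bash
python3 -m jog '[0,0,0,0,0,-0.006,0, 0,0,0,0,0,-0.006,0, 0,0,0,0,0,0,0]';  python3 -m jog '[0,0,0,0,0.004,0,0, 0,0,0,0,0.004,0,0, 0,0,0,0,0.003,0,0, 0,0,0,0,0.003,0,0, 0,0,0,0,0,0,0]'; python3 -c "
from h import *
for n in('scene','side'):
    c=ctrl.camera(n); cv2.imwrite('pics/%s4.png'%n,cv2.resize(c['image'][150:300,270:450,::-1],(720,600)))
"
```

```text
clock: 10.1
position: [538.5, -113.3, 317.6]
orientation: [0.603, 0.798, -0.0, -0.001]
ft_force: [-1.9, -0.6, 2.7]
grip_width: 0.1
clock: 10.72
position: [552.3, -109.4, 317.6]
orientation: [0.602, 0.798, 0.0, -0.0]
ft_force: [-4.0, 0.1, -0.1]
grip_width: 0.0
```

View pics/side4.png

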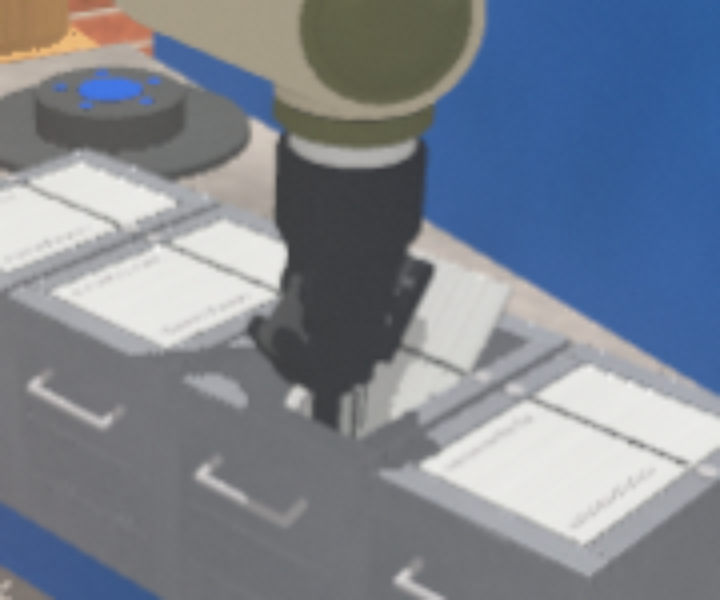

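```bash
python3 - <<'E'
from h import *
c=ctrl.camera('side');R=np.array(c['R']);t=np.array(c['t']);o=-R.T@t
a=np.radians(15.9);u=np.array([np.cos(a),np.sin(a),0]);v=np.array([-u[1],u[0],0]);b=np.array([578.9,-102.2,0])
for px in((397.5,221.2),(381,214.5)):
    p=cast(c,[px],0)[0];d=p-o
    s=((b-48*v-o)@v)/(d@v);q=o+s*d-b
    x,z=q@u-20,q[2]-190;print(px,x,z,np.hypot(x,z),np.arctan2(z,x))
print('finger ahead of axle',20-(np.array([552.3,-109.4,0])-b)@u, 'depth',190-(317.6-173))
# predicted image of rear-right corner vs angle
for th in(.6,.7,.8,.9,1.,1.1):
    q=b-48*v+u*(20+53*np.cos(th))+np.array([0,0,190+53*np.sin(th)])
    k=cv2.projectPoints(q.reshape(1,3),cv2.Rodrigues(R)[0],t,K(c),np.array([c['k1'],0,0,0,0.]))[0].ravel();print(th,k, (k-[270,150])*4)
E
```

```text
(397.5, 221.2) 33.930039369658196 37.64305158941863 50.67787391544941 0.8372289096074447
(381, 214.5) -28.515749944033097 73.99576410045137 79.30019608853607 1.9386273929357962
finger ahead of axle 47.55482520859456 depth 45.39999999999998
0.6 [399.8200455  223.01394771] [519.28018201 292.05579085]
0.7 [399.1407938 221.7161614] [516.5631752  286.86464561]
0.8 [398.33087047 220.60904703] [513.32348189 282.43618811]
0.9 [397.39648976 219.70598838] [509.58595903 278.82395353]
1.0 [396.3452498 219.0187276] [505.38099921 276.07491038]
1.1 [395.18612934 218.55714961] [500.74451737 274.22859843]
```

Angle is about 0.84 rad by both image and geometry. I'll go 4 mm deeper for margin, then let it settle.

```bash
python3 -m jog '[0,0,0,0,0,0.002,0, 0,0,0,0,0,0.002,0, 0,0,0,0,0,0,0, 0,0,0,0,0,0,0]'; python3 -m jog '[0,0,0,0,0,0,0, 0,0,0,0,0,0,0, 0,0,0,0,0,0,0, 0,0,0,0,0,0,0]'; python3 -c "
from h import *
go([552,-109,313])
for n in('scene','side'):
    c=ctrl.camera(n); cv2.imwrite('pics/%s5.png'%n,c['image'][:,:,::-1])
    if n=='side': cv2.imwrite('pics/s5c.png',cv2.resize(c['image'][150:300,270:450,::-1],(720,600)))
c=ctrl.camera('scene');hsv=cv2.cvtColor(c['image'],cv2.COLOR_RGB2HSV)
for lo,hi,z in(((5,180,120),(18,255,255),85),((22,180,100),(32,255,255),120)):
    m=cv2.inRange(hsv,lo,hi);m[:,440:]=0;m[:90]=0
    ys,xs=np.nonzero(m);print(cast(c,[[xs.mean(),ys.mean()]],z))
"
```

```text
clock: 11.38
position: [552.2, -109.6, 313.9]
orientation: [0.603, 0.798, 0.0, 0.0]
ft_force: [-1.1, 0.0, 3.6]
grip_width: -0.0
clock: 11.88
position: [552.2, -109.5, 313.7]
orientation: [0.603, 0.798, -0.0, 0.0]
ft_force: [-0.5, -1.9, 3.5]
grip_width: 0.1
t 11.875 pos [ 552.2 -109.5  313.7] F [-0.46 -1.93  3.55] w 0.1 jaw yaw 15.89829953176239
tool shift [ 0.5 -0.   0.7]
[[363.80404094 104.18688659  85.        ]]
[[495.32662211 307.78541412 120.        ]]
```

View pics/s5c.png

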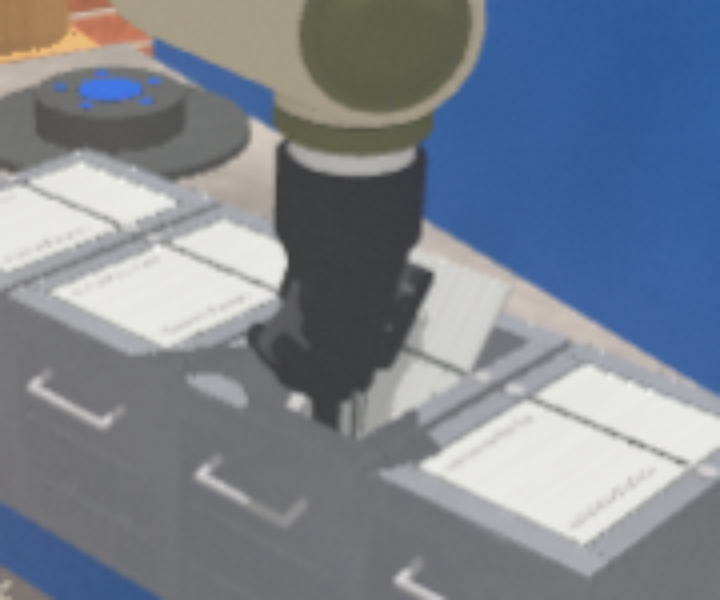

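View pics/side5.png

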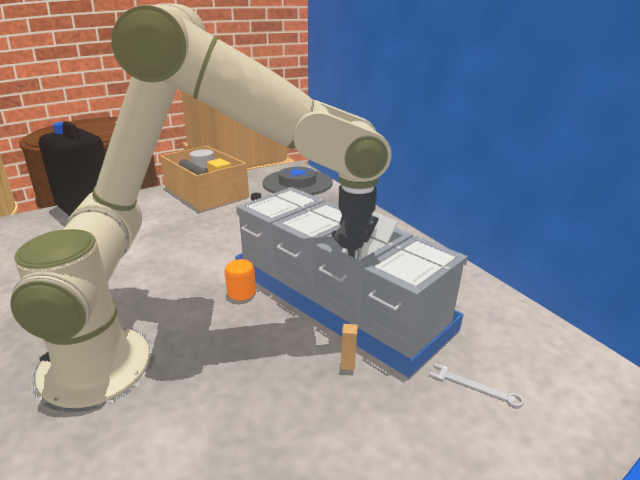

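The flap is clearly open, with its raised rear corner at about (508, 283) in the crop. The filter, carton and spanner are at the same pixels as at the start. Pressing force is steady at about 4 N, so I'm handing in.

```bash
python3 -c "
from station import ctrl
print(ctrl.job_done())"
```

```text
the job is handed in; nothing more can be done
None
```

Bin 3 (second from the right) has room. I handed the job in with the shut fingertips holding its flap open. I pressed flaps 1 and 2 first and both stopped dead, with about 20 N at roughly 2 mm. Flap 3 swung at about 2 to 3 N. I did not press flap 4.

- **Flap angle:** the image and the geometry both gave about 0.84 to 0.87 rad. I then pressed 4 mm deeper, to about 49 mm, so I expect roughly 0.9 rad. I did not measure the angle again after that.
- **Holding force:** steady at about 4 N with the arm still, about 12 s into the 48 s allowed.
- **A brush with the frame:** on the first push, at about 55 mm depth, a gripper knuckle apparently touched the front lid frame at about 21 N. That is under the 40 N limit. I backed off and moved 14 mm towards the axle, and the sideways force went away.
- **Things on the bench:** the filter, carton and spanner look unmoved in the side view, and the bottle measured within 0.2 mm of its start. The scene-camera check put the filter 5 mm away. I take that as partial hiding by the arm, since its side-view position did not change.

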